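# Daily photometer check with the stoppered reference cell

### The arm

A 6-joint arm with a two-finger parallel gripper is mounted at the origin on a cart in front of the work surface, level with it; the furniture and walls round the work are solid. World frame = base frame: x ahead of the robot, y to its left, z up, the work surface at z = 0. Lengths are in m, angles in rad, forces in N, time in s.
With the tool pointing down it reaches from about 0.25 to 0.775 m from the base axis. Payload 4 kg.
Tool frame: the origin (TCP) lies midway between the tips of the shut fingers; the grasp point (between the pads) lies 19 mm behind it; z points along the fingers, y is the line along which they close (so a half turn about z gives the same grasp; the last joint's range is limited). The gripper opens to 85 mm and grips with 20 to 120 N. Pads are 22 mm wide; open, the fingers measure 114 mm over their backs; the gripper's body (76 mm by 85 mm) begins 54 mm behind the grasp point. The pads swing forward as they close: fully open they stand 13 mm farther back than shut.
Start: joints at [-1.269, 0.087, 1.371, -0, 1.684, -0.103], TCP at [0.217, -0.506, 0.231] pointing down, gripper open.
Joint ranges: [-3.1, 3.1], [-0.76, 2.03], [0.27, 2.55], [-1.08, 4.22], [0.17, 2.65], [-2.57, 2.57]. Speed limits (rad/s): [2.79, 2.79, 3.14, 3.14, 3.14, 3.14].

### API

Orientations are given as a unit quaternion [x, y, z, w].
In Python, from cell import get_obs, viewer, order gives the robot as it stands.
- The arm moves only by the shell command python3 -m jog 'ROWS' [OPENING] [FORCE]. ROWS is JSON, a list of rows, each a list of 4 numbers: the shift along the world's x, y, z in mm, then the turn about the world's z in degrees. In form: [[tx, ty, tz, roll], ...]. A call has 1 to 12 rows; each row is the pose to reach, as a shift and turn from the pose commanded when the call began; what a row does not reach only later rows make up. A row lasts 1/8 s, in which the tool goes at most 62.5 mm and 10.7 degrees, less where a joint would pass 70% of its speed; a pose out of reach is approached as far as the arm can. A call with a gripper value outside its range is refused whole. OPENING is the finger opening in mm, from 0 to 85.4, set as the call begins (- or left out, the last holds). The fingers move at their own pace and stop on an object; FORCE is the grip in N (left out, the last holds). Time passes only in rows, so rows that repeat a pose let the fingers close. It gives the time, the measured TCP pose, the force, the opening and the grip force at its end, in the units of the state.
- get_obs(): the state, without advancing time (a new reading comes with each control period).
- viewer.capture(name): name is "scene" or "top" or "wrist"; returns a dict with "color" (400x640x3 uint8, blue, green, red), "fovy" (degrees; the focal length in pixels is half the picture's height over the tangent of half this angle, whatever the lens; pixels are square), "cx", "cy" (the principal point, pixels), "position" and "attitude" of the camera in the world. Camera axes: x right, y down, z forward; pixel columns grow to the right and rows downward; lengths in m; the calibration is good to about 2 mm. A picture is of the moment at which its call begins. There is no depth.
- order.sign_off(): hands the job in; it is judged then, once.
The state is a dict: "time_s": time; "joint_positions": joint angles; "joint_velocities": joint speeds; "effort": joint torques, N m; "eef_pos": TCP position; "orientation": TCP orientation; "contact_force": force on the tool from outside, world axes, zero at the start; "wrist_torque": the same for the moment, N m; "width": opening from 0.0 (shut) to 1.0 (fully open); "grip_force": force on a finger pad.
Only numpy, scipy, OpenCV 4.12 (cv2) and the standard library are available. Lean on these libraries where they do the work, as an engineer would, in place of code of your own. Each camera call takes 0.05 s, during which the arm holds its last target. There are 200 camera calls.

### The job

Do the photometer's daily check: slide its dust shutter fully open (it has a round knob), then take the stoppered reference cell out of the rack by its two frosted faces only (your fingers must not touch the clear windows), and lower it upright into the open cell well, where it fits with its windows facing the lamp and the detector. Press it gently down on the sprung lift until the lift is on its stop, which puts the windows in the light path, and finish while still gripping the cell and holding it down there, because the lift pops it up again as soon as you let go. Leave the two empty cells standing in the rack and do not disturb the amber vial, the tall bottle or the ointment tube.

Things in the scene. Friction and masses are not known exactly. Their poses are not given: they have to be found in the camera images.
- photometer: bench photometer, 200 (x) x 260 (y) mm, fixed on the ledge: white case, sloped console with screen and keys at the front (-x), flat grey deck 75 mm above the ledge at the back. Origin: centre of the underside; +x to its rear, +y to its left. The well opens in the deck at x +40, y +45 mm, in a sunk channel (x +22 to +58, y -34 to +63 mm) in which the dust shutter slides flush with the deck
- well_mouth (a point): centre of the cell well at deck height (75 mm above the ledge), axes as the photometer's. Opening 14.5 (x) x 24.5 (y) mm with a 2.5 mm sloping lead-in starting 3.5 mm below the deck; the light path runs along y. The sprung lift in it stands 14 mm below the deck at rest, 22 mm on its stop; a cell pressed home has its foot 22 mm below this point
- cell_lift (a joint): sprung lift plate in the well: 0 m at rest, 0.008 m pressed down on its stop; it pushes up with 2.5 N at rest and 4.5 N on the stop
- shutter (a joint): dust shutter: 0 m closed over the well, 0.042 m fully open; it slides towards the photometer's own -y (its right), stays where it is left, about 1 N of friction. The well is quite free from 0.034 m on
- shutter_knob (a point): on the shutter, axis of its round knob, 7 mm above the deck; the knob is 14 mm in diameter and its top stands 12.5 mm above the deck. It moves with the shutter; axes as the photometer's
- cell_rack: dark grey plastic rack, 58 (x) x 198 (y) x 28 mm, fixed, origin at the centre of its underside, with four slots in a row along its y, at y = -67.5, -22.5, +22.5 and +67.5 mm, each 14.5 (x) x 24.5 (y) mm and 16 mm deep. Three slots hold one cell each, in any order; the last, at y +67.5 mm, is empty
- reference_cell: sealed glass prism cell, 12.5 (x) x 22.5 (y) x 45 mm, 22 g, with a white round stopper 9 mm in diameter rising 12 mm above the glass. Origin: centre of its foot, z up. The wide faces (+x, -x, 12.5 mm apart) are frosted: grip these; the narrow ones (+y, -y) are clear windows. In the rack the foot is 12 mm above the ledge. Grip with fingertips 24 mm or more above the foot, to clear the deck
- empty_cell_a: empty cell of the same glass size, without stopper, open at the top (45 mm tall), standing in the rack; origin at the centre of its foot
- empty_cell_b: another empty cell, the same as empty_cell_a
- amber_vial: amber pharmacy vial with white cap, 44 mm across, 66 mm tall, bystander; origin at its underside
- tall_bottle: white stock bottle, 48 mm across, 85 mm tall, bystander; origin at its underside
- tube: ointment tube lying flat, 37 x 136 x 24 mm, bystander; origin at its underside

How it is judged:
By the outcome, as a careful person would: the job done as asked, in the order asked, and still so for the second after the job is handed in, while the arm keeps its last pose, push and grip.
It also fails if it takes over 51 s, if anything falls off the work surface, if the arm or the gripper's body presses on something with over 40 N, if the wrist force passes 120 N, or if a joint passes its speed limit or range.

## Working session

There is one attempt and no reset: what is moved stays moved. The work goes in short steps, Python scripts to look and compute and a shell command to move; the robot and the scene stay as the last step left them, time stands still between calls to the robot, and variables do not carry over. Pictures are saved under pics/ and viewed, at most 10 in all, crops included, and the job is handed in when it is done.

```bash
mkdir -p pics; cat > h.py <<'E'
import numpy as np, cv2
from scipy.spatial.transform import Rotation as R
from cell import get_obs, viewer, order
def cap(n,f=None):
    d=viewer.capture(n)
    if f: cv2.imwrite('pics/'+f,d['color'])
    np.save('cam_'+n+'.npy',{k:v for k,v in d.items() if k!='color'},allow_pickle=True)
    return d
def K(d):
    f=200/np.tan(np.radians(d['fovy'])/2); return f
def cam(d):
    a=np.array(d['attitude']); return R.from_quat(a).as_matrix() if a.size==4 else a.reshape(3,3)
def ray(d,u,v,z):
    f=K(d); r=cam(d)@np.array([(u-d['cx'])/f,(v-d['cy'])/f,1]); p=np.array(d['position'])
    return p+r*(z-p[2])/r[2]
def proj(d,P):
    f=K(d); c=(np.atleast_2d(P)-np.array(d['position']))@cam(d); return np.c_[d['cx']+f*c[:,0]/c[:,2],d['cy']+f*c[:,1]/c[:,2]]
def load(n): return np.load('cam_'+n+'.npy',allow_pickle=True).item()
E
python3 - <<'E'
from h import *
for n in('scene','top'):
    d=cap(n,n+'0.png'); print(n,{k:v for k,v in d.items() if k!='color'})
o=get_obs(); print(o['time_s'],o['eef_pos'],o['orientation'],o['width'])
E
```

```text
scene {'fovy': 53.17125251990971, 'cx': 320.6313279568881, 'cy': 194.84397899438918, 'position': array([-0.4462184 ,  0.44375718,  0.55880282]), 'attitude': array([-0.43002238,  0.72226847, -0.46320343,  0.28080526])}
top {'fovy': 46.87372879989134, 'cx': 318.4501312208636, 'cy': 199.48366509455465, 'position': array([ 0.30938033, -0.06486558,  1.48843234]), 'attitude': array([-0.69977268,  0.71197961, -0.03980987,  0.04264275])}
0.1 [ 0.2164713  -0.50510416  0.23020099] [ 9.79584031e-01  2.01032329e-01 -1.04559853e-04 -1.05773944e-03] 0.9991976139797363
```

View pics/top0.png

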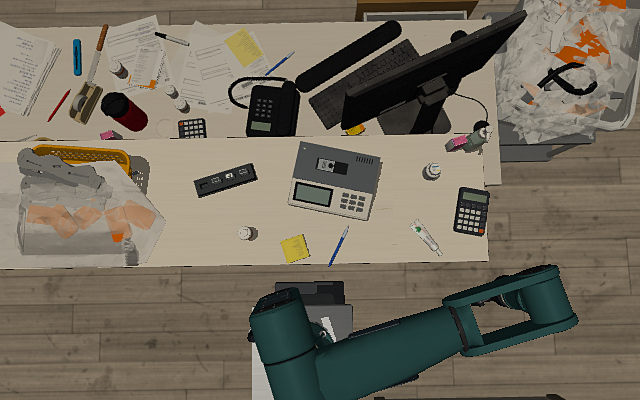

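View pics/scene0.png

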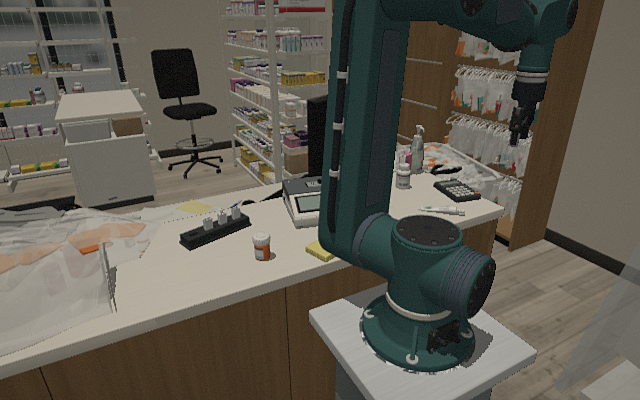

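The top view shows the rack at about (226,180), the photometer at (334,181) with the shutter at about (332,166), and the vial at (247,233). I'll enlarge this part.

```bash
python3 - <<'E'
from h import *
im=cv2.imread('pics/top0.png')[138:228,185:391]
cv2.imwrite('pics/topc.png',cv2.resize(im,None,fx=3.88,fy=3.88,interpolation=cv2.INTER_CUBIC))
E
```

```text
(no output)
```

View pics/topc.png

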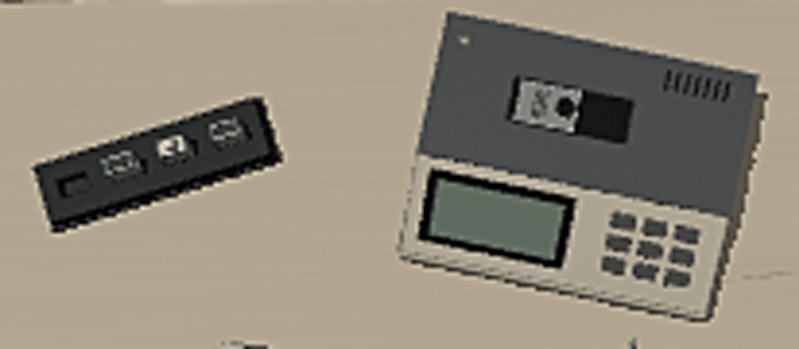

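```bash
cat > m.py <<'E'
from h import *
d=load('top')
g=lambda u,v,z: ray(d,185+(u+.5)/3.88-.5,138+(v+.5)/3.88-.5,z)[:2]
def fit(l,w):  # local xy -> world, rigid
    l=np.array(l,float);w=np.array(w);lc=l.mean(0);wc=w.mean(0);a=l-lc;b=w-wc
    th=np.arctan2((a[:,0]*b[:,1]-a[:,1]*b[:,0]).sum(),(a*b).sum())
    Rm=np.array([[np.cos(th),-np.sin(th)],[np.sin(th),np.cos(th)]]);t=wc-Rm@lc
    return th,Rm,t,w-(l@Rm.T+t)
E
python3 - <<'E'
from m import *
px=[(448,12),(757,75),(516,77),(634,98),(626,143),(509,123)]
L=[(.1,.13),(.1,-.13),(.058,.063),(.058,-.034),(.022,-.034),(.022,.063)]
th,Rm,t,r=fit(L,[g(*p,.075) for p in px]);print('phot',np.degrees(th),t,'\n',r*1e3)
print('knob seen',g(567,107,.0875),'well',Rm@[.04,.045]+t,'local knob',Rm.T@(g(567,107,.0875)-t))
th,Rm,t,r=fit([(.029,.099),(.029,-.099),(-.029,-.099),(-.029,.099)],[g(*p,.028) for p in [(35,166),(262,97),(282,158),(52,230)]])
print('rack',np.degrees(th),t,'\n',r*1e3)
for y in(-.0675,-.0225,.0225,.0675):print(y,Rm@[0,y]+t)
print('stopper',g(173,147,.069),'cells',g(122,162,.057),g(227,131,.057))
for n,p,z in(('vial',(247,232),.066),('bottle',(432,170),.085)):print(n,ray(d,*p,z))
E
```

```text
phot -12.328502375658962 [ 0.53646966 -0.10934895] 
 [[-0.55064124 -2.57104554]
 [-1.27737017  3.88904221]
 [ 0.40534813 -0.07017735]
 [ 2.26546553  0.33404155]
 [ 0.98136338 -0.06219082]
 [-1.82416562 -1.51967006]]
knob seen [ 0.57936305 -0.10041775] well [ 0.58515548 -0.07392733] local knob [0.03999729 0.01788369]
rack 16.437868106512756 [0.55022756 0.23697503] 
 [[-0.82115092 -1.45445319]
 [-2.25396182  0.69561577]
 [ 1.83304627  0.58368325]
 [ 1.24206647  0.17515417]]
-0.0675 [0.56932841 0.17223395]
-0.0225 [0.55659451 0.21539467]
0.0225 [0.54386062 0.25855539]
0.0675 [0.53112672 0.30171611]
stopper [0.55595914 0.21647934] cells [0.54646822 0.26014321] [0.57041833 0.17506811]
vial [0.37915008 0.16125873 0.066     ]
bottle [ 0.55923613 -0.41210969  0.085     ]
```

```bash
python3 -m jog '[[40,48,0,9],[80,96,0,18],[120,144,0,27],[160,192,0,36],[200,240,-10,45],[240,288,-20,54.5],[280,336,-30,54.5],[325,387,-40,54.5],[370,438,-40,54.5],[370,438,-40,54.5]]' 0 30; python3 - <<'E'
from h import *
d=cap('wrist','w1.png'); o=get_obs(); print(o['eef_pos'],R.from_quat(o['orientation']).as_matrix()[:,1],o['joint_positions'],o['contact_force'],d['position'],d['attitude'])
E
```

```text
time_s: 1.35
eef_pos: [0.5877, -0.0643, 0.1898]
orientation: [0.777, 0.629, -0.0, -0.001]
contact_force: [-0.7, -0.4, -0.2]
width: -0.003
grip_force: 0.0
[ 0.58789747 -0.06455444  0.18997232] [ 0.97787975 -0.20916251 -0.00149629] [-2.05819040e-01  1.91416749e-01  1.33539769e+00  1.09736346e-03
  1.61626912e+00  4.94952564e-03] [1.3335998  0.09041952 0.08661319] [0.60313122 0.0053272  0.33185716] [ 0.98429749 -0.10404595 -0.01553127  0.14174511]
```

View pics/w1.png

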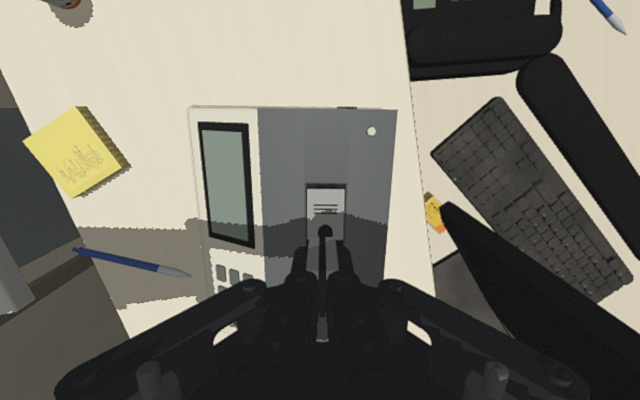

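The wrist view shows the channel's end corners at (307,184) and (346,184), the deck's rear left corner at (397,110) and the knob at about (325,232).

```bash
python3 - <<'E'
from m import *
d=load('wrist')
L=[(.022,.063),(.058,.063),(.1,.13)]
w=[ray(d,*p,.075)[:2] for p in[(306.5,184),(346.5,184),(397,109)]]
th,Rm,t,r=fit(L,w);print(np.degrees(th),t,r*1e3,'well',Rm@[.04,.045]+t,'knob',ray(d,325,232,.0875))
c,s=np.cos(np.radians(-12.3)),np.sin(np.radians(-12.3));M=np.array([[c,-s],[s,c]]);print([M.T@(p-[.5365,-.1093]) for p in w])
E
```

```text
-12.495818020908988 [ 0.54062756 -0.10922203] [[ 0.7289494   0.42102436]
 [ 0.7370983   0.69785764]
 [-1.4660477  -1.118882  ]] well [ 0.58941661 -0.07394273] knob [ 0.58410624 -0.09586688  0.0875    ]
[array([0.02685392, 0.06444657]), array([0.06280269, 0.06459575]), array([0.10326588, 0.12920744])]
```

```bash
python3 -m jog '[[0,0,-50,0],[0,0,-90,0],[0,0,-108,0],[0,0,-109,0],[0,0,-109,0],[-2,-10,-109,0],[-4,-20,-109,0],[-6,-29,-109,0],[-8,-38,-109,0],[-10,-46,-109,0],[-12,-54,-109,0],[-12,-54,-109,0]]'; python3 -m jog '[[-0.5,-2,0,0],[-1,-4,0,0],[-1,-4,0,0]]'
```

```text
time_s: 2.9
eef_pos: [0.5766, -0.1184, 0.0841]
orientation: [0.779, 0.627, 0.005, -0.001]
contact_force: [1.9, 10.3, 6.9]
width: -0.001
grip_force: 6.1
time_s: 3.28
eef_pos: [0.5765, -0.1188, 0.0842]
orientation: [0.778, 0.628, 0.007, -0.003]
contact_force: [4.7, 18.2, 7.5]
width: 0.002
grip_force: 9.0
```

```bash
python3 -m jog '[[1,5,0,0],[4,18,0,0],[10,46,60,0],[13,61,115,0],[13,61,115,0]]'; python3 - <<'E'
from h import *
d=cap('wrist','w2.png'); cap('top','top2.png');cv2.imwrite('pics/w2c.png',cv2.resize(d['color'][60:300,180:440],None,fx=2.3,fy=2.3,interpolation=cv2.INTER_CUBIC))
E
```

```text
time_s: 3.9
eef_pos: [0.5894, -0.0643, 0.2037]
orientation: [0.778, 0.628, 0.004, 0.005]
contact_force: [-0.9, -0.7, -0.1]
width: 0.001
grip_force: 0.0
```

View pics/w2c.png

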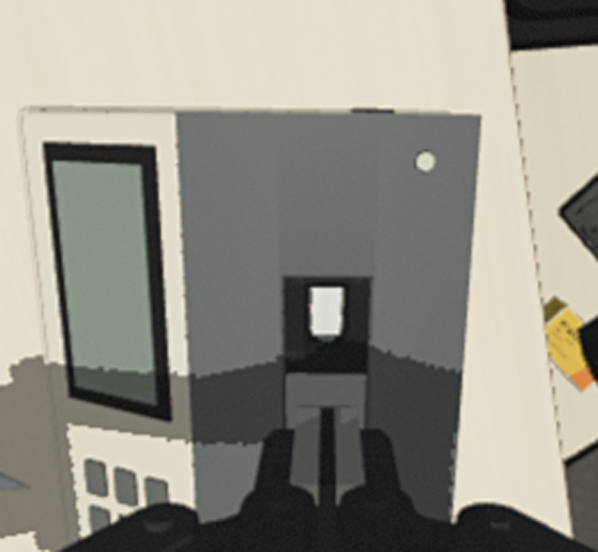

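The well is uncovered: its bright lift is at crop (309–343, 286–338), and the shutter's edge is at crop row 374, with the channel end at row 277.

```bash
python3 - <<'E'
from m import *
d=load('wrist')
q=lambda u,v,z: ray(d,180+(u+.5)/2.3-.5,60+(v+.5)/2.3-.5,z)[:2]
L=[(.022,.063),(.058,.063),(.1,.13)]
w=[q(*p,.075) for p in[(284,277),(371,277),(480,115)]]
th,Rm,t,r=fit(L,w);print(np.degrees(th),t,r*1e3,'well',Rm@[.04,.045]+t)
print('shutter edge',[Rm.T@(q(u,374,.075)-t) for u in(287,365)])
print('well corners',[Rm.T@(q(*p,z)-t) for z in (.0715,.061) for p in((309,286),(343,286),(343,338),(309,338))])
print('top: well', None)
E
```

```text
-13.016450542749205 [ 0.53961227 -0.10821229] [[ 1.00563372  0.4710039 ]
 [ 0.80470083  0.89258185]
 [-1.81033454 -1.36358575]] well [ 0.58871988 -0.07337778]
shutter edge [array([0.02395049, 0.02121126]), array([0.05735613, 0.0214863 ])]
well corners [array([0.0331045 , 0.05915078]), array([0.04729431, 0.05929348]), array([0.04774824, 0.03648063]), array([0.03323285, 0.03635004]), array([0.03298581, 0.05661391]), array([0.04771895, 0.05676208]), array([0.04819026, 0.03307571]), array([0.03311907, 0.03294013])]
top: well None
```

The shutter edge has moved 42 mm, so it is fully open, and the firm stop at the end of the push agrees. Next is the reference cell.

```bash
python3 -m jog '[[-6,50,0,7],[-12,105,0,14],[-20,160,0,21],[-27,220,0,28],[-33,280,-10,28.7],[-33,280,-20,28.7],[-33,280,-20,28.7]]' 45 30; python3 - <<'E'
from h import *
d=cap('wrist'); o=get_obs();print(o['eef_pos'],R.from_quat(o['orientation']).as_matrix()[:,1:],o['joint_positions'][5])
cv2.imwrite('pics/w3.png',cv2.resize(d['color'][100:400,150:500],None,fx=2,fy=2,interpolation=cv2.INTER_CUBIC))
E
```

```text
time_s: 4.88
eef_pos: [0.552, 0.2143, 0.1735]
orientation: [0.599, 0.801, -0.003, -0.002]
contact_force: [0.1, 0.2, 0.1]
width: 0.528
grip_force: 0.0
[0.55278813 0.21386643 0.17477481] [[ 0.95974231 -0.00444369]
 [ 0.28083989 -0.00213166]
 [-0.00486352 -0.99998785]] -0.010709198431362227
```

View pics/w3.png

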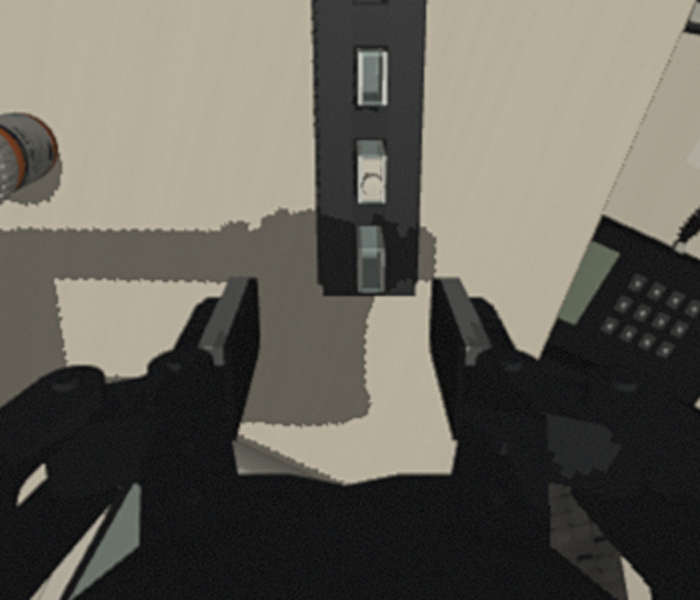

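The wrist view shows the stopper at crop (373,183), and the empty cells at (372,77) and (371,260). The rack's sides are symmetric about column 369, so the turn is right.

```bash
python3 - <<'E'
from m import *
d=load('wrist')
q=lambda u,v,z: ray(d,150+(u+.5)/2-.5,100+(v+.5)/2-.5,z)[:2]
print('stop',q(373,183,.069))
e=[(313,100),(426,100),(318,220),(421,220),(322,292),(416,292)]
W=[q(*p,.028) for p in e];print(np.round(W,4))
print('mid',[(W[i]+W[i+1])/2 for i in(0,2,4)],'width',[np.linalg.norm(W[i]-W[i+1]) for i in(0,2,4)])
l=W[4]-W[0];r=W[5]-W[1];print('ang',[np.degrees(np.arctan2(v[0],-v[1])) for v in(l,r)])
f=(W[4]+W[5])/2; a=np.radians(16.4); u=np.array([-np.sin(a),np.cos(a)]);print('ref from rack end',f+u*(.099-.0225))
print('cells',q(372,77,.057),q(371,258,.057))
E
```

```text
stop [0.56194498 0.22272412]
[[0.5265 0.2444]
 [0.5792 0.2599]
 [0.5454 0.1857]
 [0.5964 0.2008]
 [0.5584 0.1471]
 [0.6067 0.1614]]
mid [array([0.55284117, 0.25211461]), array([0.57088986, 0.19325884]), array([0.58256586, 0.15427329])] width [np.float64(0.05494578629615709), np.float64(0.05315302029832842), np.float64(0.05036120262496904)]
ang [np.float64(18.182007984334405), np.float64(15.614215754254055)]
ref from rack end [0.56096674 0.22766081]
cells [0.5489633  0.26500813] [0.57329301 0.1843995 ]
```

```bash
python3 -m jog '[[7,6,-35,0],[7,6,-70,0],[7,6,-70,0],[7,6,-70,0],[7,6,-70,0]]'; python3 - <<'E'
from h import *
d=cap('wrist'); o=get_obs();print(o['eef_pos'],R.from_quat(o['orientation']).as_matrix()[:,1:],d['position'])
cv2.imwrite('pics/w4.png',cv2.resize(d['color'][100:400,150:500],None,fx=2,fy=2,interpolation=cv2.INTER_CUBIC))
E
```

```text
time_s: 5.55
eef_pos: [0.562, 0.2213, 0.1099]
orientation: [0.599, 0.8, 0.002, 0.001]
contact_force: [0.5, -0.2, 0.4]
width: 0.527
grip_force: 0.0
[0.56187921 0.22141195 0.10971107] [[ 0.95948622  0.00395001]
 [ 0.28172581  0.00107847]
 [ 0.00409384 -0.99999162]] [0.54127232 0.28953634 0.2518988 ]
```

View pics/w4.png

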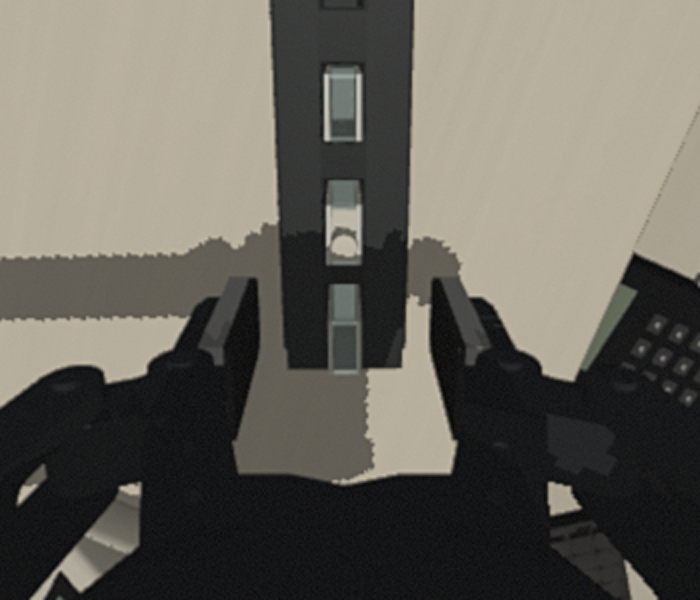

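Now the cell column (344) sits on the finger midline ((257+432)/2 = 344). The stopper is at (344,243).

```bash
python3 - <<'E'
from m import *
d=load('wrist')
q=lambda u,v,z: ray(d,150+(u+.5)/2-.5,100+(v+.5)/2-.5,z)[:2]
a=np.radians(16.36); u=np.array([-np.sin(a),np.cos(a)]);x=np.array([np.cos(a),np.sin(a)])
tcp=np.array([.5619,.2214])
def L(p): return np.round([(p-tcp)@x*1e3,(p-tcp)@u*1e3],1)
print('stop',q(344,243,.069),L(q(344,243,.069)))
print('glass near edge, far cell near edge, near cell near/far edge top',L(q(344,265,.057)),L(q(343,141,.057)),L(q(344,374,.057)),L(q(344,322,.057)))
W=[q(*p,.028) for p in[(273,100),(412,100),(288,366),(403,366)]]
print('rack end',L((W[2]+W[3])/2),'width',np.linalg.norm(W[2]-W[3]),np.linalg.norm(W[0]-W[1]))
pd=proj(d,[np.r_[tcp+x*s*.0225,z] for s in(-1,1) for z in(.11,.13)]);print('finger proj crop',(pd-[150,100])*2)
o=get_obs();print(o['eef_pos'])
E
```

```text
stop [0.5617368 0.2229643] [0.3 1.5]
glass near edge, far cell near edge, near cell near/far edge top [  0.3 -11.4] [ 0.  33.6] [  0.3 -56.1] [  0.3 -34.1]
rack end [  1.1 -71.1] width 0.04996370509471645 0.05267606110484502
finger proj crop [[258.65191508 303.20818436]
 [247.22047349 342.3000712 ]
 [427.71626776 302.6339412 ]
 [439.93660527 341.58087797]]
[0.56187921 0.22141195 0.10971107]
```

```bash
python3 -m jog '[[0,0,-30,0],[0,0,-55,0],[0,0,-70,0],[0,0,-72,0],[0,0,-72,0]]'; python3 -m jog '[[0,0,0,0],[0,0,0,0],[0,0,0,0],[0,0,0,0],[0,0,0,0],[0,0,0,0],[0,0,0,0]]' 5 25
```

```text
time_s: 6.22
eef_pos: [0.5614, 0.2217, 0.0365]
orientation: [0.599, 0.801, 0.001, 0.001]
contact_force: [-0.3, -0.0, -0.8]
width: 0.528
grip_force: 0.0
time_s: 7.1
eef_pos: [0.5612, 0.2216, 0.0364]
orientation: [0.599, 0.801, 0.001, 0.001]
contact_force: [0.4, -0.3, 5.9]
width: 0.142
grip_force: 30.0
```

```bash
python3 -m jog '[[0,0,4,0],[0,0,10,0],[0,0,20,0],[0,0,40,0],[0,0,75,0],[0,0,110,0],[0,0,124,0]]'; python3 -m jog '[[3,-30,0,-5],[7,-75,0,-10],[12,-125,0,-15],[16,-175,0,-20],[20,-225,0,-25],[24,-265,0,-28.8],[27,-287,0,-28.8],[27,-295,0,-28.8],[27,-295,0,-28.8],[27,-295,0,-28.8],[27,-295,0,-28.8],[27,-295,0,-28.8]]'; python3 - <<'E'
from h import *
d=cap('wrist'); o=get_obs();print(o['eef_pos'],o['joint_velocities'].round(3) if hasattr(o['joint_velocities'],'round') else '',R.from_quat(o['orientation']).as_matrix()[:,1:],d['position'])
cv2.imwrite('pics/w5.png',cv2.resize(d['color'][60:300,180:440],None,fx=2.3,fy=2.3,interpolation=cv2.INTER_CUBIC))
E
```

```text
time_s: 7.98
eef_pos: [0.5609, 0.2216, 0.1624]
orientation: [0.599, 0.801, 0.001, 0.001]
contact_force: [0.2, -0.2, -0.8]
width: 0.141
grip_force: 29.2
time_s: 9.48
eef_pos: [0.5876, -0.0728, 0.1594]
orientation: [0.779, 0.627, 0.0, 0.0]
contact_force: [-1.0, -0.5, 0.2]
width: 0.137
grip_force: 29.2
[ 0.58761173 -0.07296701  0.15940891] [-0.007  0.     0.     0.001 -0.002 -0.   ] [[ 9.76852128e-01  1.21145415e-04]
 [-2.13915659e-01  5.85907276e-05]
 [ 1.05807683e-04 -9.99999991e-01]] [ 0.60309431 -0.00313414  0.30146429]
```

View pics/w5.png

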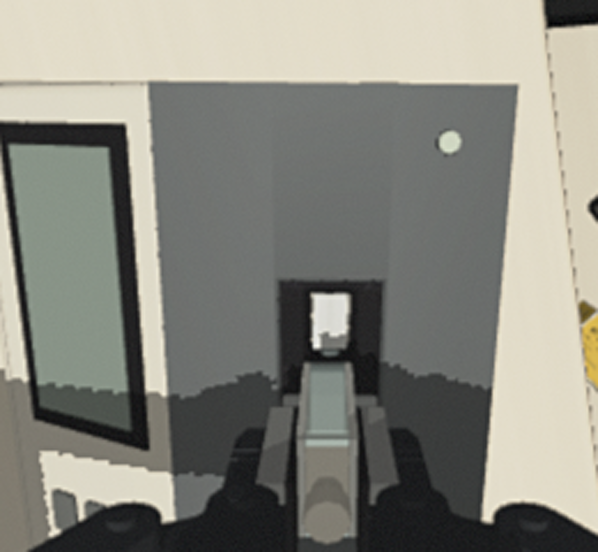

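The cell is held upright. Its foot's midline is at crop column 327.5, and the well is at (310–350, 292–350) with its middle at column 330. The deck corner is at (517,86).

```bash
python3 - <<'E'
from m import *
d=load('wrist')
q=lambda u,v,z: ray(d,180+(u+.5)/2.3-.5,60+(v+.5)/2.3-.5,z)[:2]
tcp=np.array([.5876,-.0730]);a=np.radians(-12.35);x=np.array([np.cos(a),np.sin(a)]);u=np.array([-x[1],x[0]])
L=lambda p:np.round([(p-tcp)@x*1e3,(p-tcp)@u*1e3],1)
print('chan end',L(q(278,281,.075)),L(q(383,281,.075)),'expect y 18; x mid')
print('floor/well corners @.0715',[L(q(*p,.0715)) for p in((310,292),(350,292))])
print('corner',L(q(517,86,.075)),'expect 60,85; deck front left',L(q(150,83,.075)))
print('shutter edge',L(q(330,396,.075)))
print('deck back edge ang',np.degrees(np.arctan2(*(q(150,83,.075)-q(517,86,.075))[::-1])))
e=[q(495,320,.075),q(510,170,.075)];v=e[1]-e[0];print('rear edge ang',np.degrees(np.arctan2(-v[0],v[1])))
# cell foot
print('foot',[L(q(*p,.135)) for p in((303,363),(352,363))])
E
```

```text
chan end [-16.3  18.8] [19.8 18.7] expect y 18; x mid
floor/well corners @.0715 [array([-5.5, 14. ]), array([ 8.6, 14. ])]
corner [60.8 82.1] expect 60,85; deck front left [-55.5  83.1]
shutter edge [  1.6 -23.9]
deck back edge ang 167.18296856773966
rear edge ang -13.837908951395825
foot [array([-5.9, 10.7]), array([ 7. , 10.7])]
```

```bash
python3 -m jog '[[1.1,0.6,-20,0],[1.1,0.6,-40,0],[1.1,0.6,-56,0],[1.1,0.6,-60,0],[1.1,0.6,-62,0],[1.1,0.6,-64,0],[1.1,0.6,-64,0]]'; python3 -m jog '[[0,0,-2,0],[0,0,-4,0],[0,0,-6,0],[0,0,-6,0]]';python3 -m jog '[[0,0,-1,0],[0,0,-2,0],[0,0,-3,0],[0,0,-3,0]]'
```

```text
time_s: 10.4
eef_pos: [0.589, -0.073, 0.0959]
orientation: [0.779, 0.627, 0.0, 0.0]
contact_force: [0.7, -0.2, 0.2]
width: 0.142
grip_force: 29.2
time_s: 10.9
eef_pos: [0.5885, -0.0729, 0.089]
orientation: [0.779, 0.627, -0.0, -0.0]
contact_force: [-0.2, 0.0, 0.3]
width: 0.14
grip_force: 29.2
time_s: 11.4
eef_pos: [0.5886, -0.0729, 0.0862]
orientation: [0.779, 0.627, -0.0, -0.0]
contact_force: [-0.4, 0.4, -0.3]
width: 0.135
grip_force: 29.2
```

```bash
python3 -m jog '[[0,0,-1,0],[0,0,-2,0],[0,0,-3,0],[0,0,-4,0],[0,0,-4,0]]'; python3 -m jog '[[0,0,-1,0],[0,0,-2,0],[0,0,-3,0],[0,0,-3,0]]'; python3 -m jog '[[0,0,-0.5,0],[0,0,-1,0],[0,0,-1,0],[0,0,-1,0]]'
```

```text
time_s: 12.02
eef_pos: [0.5888, -0.073, 0.0825]
orientation: [0.779, 0.627, 0.0, 0.0]
contact_force: [-0.3, -0.3, 3.2]
width: 0.139
grip_force: 29.6
time_s: 12.52
eef_pos: [0.5888, -0.073, 0.0794]
orientation: [0.779, 0.627, 0.0, 0.0]
contact_force: [-1.0, 0.4, 3.7]
width: 0.141
grip_force: 29.8
time_s: 13.02
eef_pos: [0.5888, -0.073, 0.0784]
orientation: [0.779, 0.627, 0.0, 0.0]
contact_force: [-0.6, -0.1, 3.7]
width: 0.138
grip_force: 29.8
```

```bash
python3 -m jog '[[0,0,-0.5,0],[0,0,-1,0],[0,0,-1,0],[0,0,-1,0]]'; python3 -m jog '[[0,0,-0.5,0],[0,0,-0.5,0],[0,0,-0.5,0]]'; python3 -m jog '[[0,0,-0.5,0],[0,0,-0.5,0],[0,0,-0.5,0]]'
```

```text
time_s: 13.52
eef_pos: [0.5888, -0.073, 0.0774]
orientation: [0.779, 0.627, 0.0, 0.0]
contact_force: [0.2, 0.8, 4.0]
width: 0.137
grip_force: 29.8
time_s: 13.9
eef_pos: [0.5888, -0.073, 0.0773]
orientation: [0.779, 0.627, 0.0, 0.0]
contact_force: [-0.6, 0.3, 5.3]
width: 0.139
grip_force: 30.1
time_s: 14.28
eef_pos: [0.5888, -0.073, 0.0773]
orientation: [0.779, 0.627, 0.0, 0.0]
contact_force: [-1.6, 0.3, 6.4]
width: 0.14
grip_force: 30.3
```

The tool stopped at z = 0.0773, which puts the foot 22.1 mm below the deck, and the force is rising past the spring's 4.5 N. So the lift is on its stop. I'll add a little push, let it settle and hand in.

```bash
python3 -m jog '[[0,0,-0.5,0],[0,0,-0.5,0],[0,0,-0.5,0],[0,0,-0.5,0],[0,0,-0.5,0]]' && python3 -c "
from cell import order; print(order.sign_off())"
```

```text
time_s: 14.9
eef_pos: [0.5889, -0.073, 0.0773]
orientation: [0.779, 0.627, 0.0, 0.0]
contact_force: [-2.9, 0.5, 8.6]
width: 0.14
grip_force: 30.5
the job is handed in; nothing more can be done
None
```

I handed the job in at 14.9 s: the shutter is fully open (42 mm), and the reference cell, gripped by its frosted faces, is in the well and held down on the lift's stop with about 8.6 N. I saw no contact with the empty cells or bystanders, but took no final picture to check them.

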